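Stack a whetstone to dry on spacer sticks

TASK

Stack the rinsed whetstones so that air gets between them: lay the two wooden spacer sticks square across the lower whetstone, one about half-way between its middle and each end and sticking out evenly at both sides, and let go of both. Then lower the upper whetstone gently onto the two sticks, lengthwise and centred over the lower one, so that it rests level on both sticks and clear of the stone below. Do not shift the lower stone, and leave the other things on the bench alone.

Things in the scene. Friction and masses are not known exactly. Their poses are not given: they have to be found in the camera images.
- lower_top (a point): Lower whetstone: a plain brown block 210 mm long, 70 mm wide, 30 mm thick, 0.95 kg, lying loose on a low light wooden drying board (250 x 110 mm, 18 mm high, fixed, long side along the stone) in the middle of the bench. This point is the centre of its top face, 48 mm above the bench; x along its length, y across its width, z up.
- upper_center (a point): Upper whetstone, the one to be stacked: a plain grey block 205 mm long, 50 mm wide, 25 mm thick, about 0.4 to 0.75 kg, lying flat and directly on the bench to one side of the drying board, left or right. The point is its centre, 12.5 mm above its underside; x along its length, y across its width, z up.
- stick_a_center (a point): One of two equal bare wooden spacer sticks, 100 mm long, 16 x 16 mm square, 18 g. Both lie on a thin dark wooden plank (220 x 140 mm, 8 mm thick, fixed) on the bench on the other side of the drying board from the upper stone, roughly parallel, some 95 mm apart. The point is the stick's centre, 8 mm above its underside; y along its length, x across it, z up.
- stick_b_center (a point): The other, equal spacer stick; point and axes as for the first.
- lower_stone: The lower whetstone itself; origin at the centre of its underside.
- upper_stone: The upper whetstone itself; origin at the centre of its underside.
- stick_a: The first spacer stick itself; origin at the centre of its underside.
- stick_b: The second spacer stick itself; origin at the centre of its underside.
- nagura: Bystander, to be left alone: small pale slurry stone, a block 50 x 32 x 28 mm. Its origin is at its underside, in the middle.
- wedge: Bystander, to be left alone: small stepped wooden wedge 80 x 40 mm, 6 to 21 mm high. Its origin is at its underside, in the middle.
- knife: Bystander, to be left alone: kitchen knife with a wooden handle, about 330 mm long, lying flat. Its origin is at its underside.
- oil: Bystander, to be left alone: small amber bottle with a black cap, 52 mm across, 130 mm high. Its origin is at its underside, in the middle.
- brush: Bystander, to be left alone: hand brush lying down. Its origin is at its underside.
- cup: Bystander, to be left alone: blue ceramic cup 72 mm across, 75 mm high, open side up. Its origin is at its underside, in the middle.

How it is judged:
By the outcome, as a careful person would: the job done as asked, in the order asked, and still so for the second after the job is handed in, with the robot touching nothing.
It also fails if it takes over 72 s, if anything falls off the work surface, if the arm or the gripper's body presses on something with over 40 N, if the wrist force passes 120 N, or if a joint passes its speed limit or range.

ROBOT

A 6-joint arm with a two-finger parallel gripper is mounted at the origin on the work surface. World frame = base frame: x ahead of the robot, y to its left, z up, the work surface at z = 0. Lengths are in m, angles in rad, forces in N, time in s.
With the tool pointing down it reaches from about 0.275 to 0.85 m from the base axis. Payload 5.2 kg.
Tool frame: the origin (TCP) lies midway between the tips of the shut fingers; the grasp point (between the pads) lies 19 mm behind it; z points along the fingers, y is the direction in which the jaws open and shut (so a half turn about z gives the same grasp; the last joint's range is limited). The gripper opens to 85 mm and grips with 20 to 120 N. Pads are 22 mm wide; open, the fingers measure 114 mm over their backs; the gripper's body (76 mm by 85 mm) begins 54 mm behind the grasp point. The pads swing forward as they close: fully open they stand 13 mm farther back than shut.
Start: joints at [-1.458, 0.259, 1.535, -0, 1.348, -0.203], TCP at [0.171, -0.523, 0.231] pointing down, gripper open.
Joint ranges: [-3.14, 3.14], [-0.91, 2.08], [0.19, 2.58], [-1.22, 4.36], [0.22, 2.71], [-3.12, 3.12]. Speed limits (rad/s): [2.57, 2.57, 3.14, 3.14, 3.14, 3.14].

INTERFACE

Orientations are given as [roll, pitch, yaw] about the fixed x, y, z axes, in that order (R = Rz(yaw) Ry(pitch) Rx(roll)).
In Python, from rig import sense, snapshot, close_job gives the robot as it stands.
- The arm moves only by the tool play_rows, never from a script. Its argument "increments" is a list of rows, each a list of 3 entries, a list of its own where there are three numbers: the shift along the tool's x, y, z in units of 25 mm (1.0 is 25 mm), then the turn, a rotation vector about the tool's x, y, z in units of 6 degrees (1.0 is 6 degrees), then the closure, from -1 (fully open) to 1 (shut). A call has 1 to 20 rows; each row is the pose to reach, as a shift and turn from the pose measured when the call began, along the tool's axes at that moment; what a row does not reach only later rows make up. A row lasts 1/8 s, in which the tool goes at most 62.5 mm and 10.7 degrees, less where a joint would pass 70% of its speed; a pose out of reach is approached as far as the arm can. A call with a gripper value outside its range is refused whole. The fingers move at their own pace and stop on an object; "grip_force" is the grip in N (left out, the last holds). Time passes only in rows, so rows that repeat a pose let the fingers close. It gives the time, the measured TCP pose, the force and the opening at its end, in the units of the state.
- sense(): the state, without advancing time (a new reading comes with each control period).
- snapshot(name): name is "scene" or "top" or "wrist"; returns a dict with "pixels" (480x640x3 uint8, blue, green, red), "depth" (480x640 float32, m along the optical axis (not along the pixel's ray), 0 where there is no reading), "mtx" (3x3 intrinsics, pixels), "D" ([k1, k2, p1, p2, k3] as OpenCV has them; the pictures are not rectified), "world_from_camera" (4x4, takes a point from camera to world coordinates); the wrist camera has in their place "T_tool_cam" (4x4, takes a point from camera to tool coordinates, whose origin is the TCP and whose axes are the flange's). Camera axes: x right, y down, z forward; pixel columns grow to the right and rows downward; lengths in m; the calibration is good to about 2 mm. A picture is of the moment at which its call begins: read the wrist's pose just before it.
- close_job(): hands the job in, once; it reports no verdict.
The state is a dict: "time_s": time; "joints": joint angles; "joint_vel": joint speeds; "effort": joint torques, N m; "eef_pos": TCP position; "tcp_rot": TCP orientation; "wrist_force": force on the tool from outside, world axes, zero at the start; "moment": the same for the moment, N m; "width": finger opening in m.
Only numpy, scipy, OpenCV 4.12 (cv2) and the standard library are available. Lean on these libraries where they do the work, as an engineer would, in place of code of your own. Each camera call takes 0.05 s, during which the arm holds its last target. There are 200 camera calls.

## Working session

There is one attempt and no reset: what is moved stays moved. The work goes in short steps, Python scripts to look and compute and a tool call to move; the robot and the scene stay as the last step left them, time stands still between calls to the robot, and variables do not carry over. Pictures are saved under pics/ and viewed, about 8 in all and at most 12, crops included, and the job is handed in when it is done.

Besides the shell and the picture viewer there is one more tool, called after ">>>" as name([rows], argument=value, ...), one row to a line, values as JSON. play_rows: Moves the arm, as the interface text tells. Its arguments: {"type":"object","properties":{"increments":{"type":"array"},"grip_force":{"type":"number"}},"required":["increments"]}

```bash
mkdir -p pics; cat > h.py <<'E'
import numpy as np,cv2
from rig import sense,snapshot
def pts(s,T=None):
    # world points per pixel from depth
    h,w=s["depth"].shape
    u,v=np.meshgrid(np.arange(w),np.arange(h))
    n=cv2.undistortPoints(np.stack([u,v],-1).reshape(-1,1,2).astype(np.float64),s["mtx"],np.array(s["D"])).reshape(h,w,2)
    d=s["depth"]; P=np.stack([n[...,0]*d,n[...,1]*d,d],-1)
    T=np.array(s["world_from_camera"] if T is None else T)
    return P@T[:3,:3].T+T[:3,3]
def plane(s,uv,z,T=None):
    n=cv2.undistortPoints(np.array(uv,float).reshape(-1,1,2),s["mtx"],np.array(s["D"])).reshape(-1,2)
    T=np.array(s["world_from_camera"] if T is None else T)
    r=np.c_[n,np.ones(len(n))]@T[:3,:3].T; o=T[:3,3]
    return o+r*((z-o[2])/r[:,2])[:,None]
E
python3 - <<'E'
from h import *
print(sense())
for n in("top","scene"):
    s=snapshot(n); cv2.imwrite(f"pics/{n}0.png",s["pixels"]); print(np.round(s["world_from_camera"],3),s["mtx"],s["D"])
    np.savez(f"{n}0.npz",**s)
E
```

```text
{'time_s': 0.0, 'joints': array([-1.45773351e+00,  2.59342649e-01,  1.53609715e+00,  2.84609134e-05,
        1.34797263e+00, -2.02793922e-01]), 'joint_vel': array([-9.83448223e-04,  1.77736387e-04, -9.35077141e-05,  1.61477419e-04,
       -8.80344502e-04, -5.11276351e-04]), 'effort': array([-1.89944158e-04, -4.46031618e+01, -2.90571910e+01, -4.88863370e-04,
        1.11907837e-02,  3.91941933e-05]), 'eef_pos': array([ 0.17082187, -0.52225033,  0.23046922]), 'tcp_rot': array([-3.13981575e+00, -3.93693853e-04,  3.15850075e-01]), 'wrist_force': array([-0.15870608,  0.74989411, -0.0306495 ]), 'moment': array([ 0.02305308, -0.02558823, -0.04742902]), 'width': 0.08556778473255326}
[[ 0.015 -0.99   0.142  0.324]
 [-1.    -0.013  0.014  0.011]
 [-0.012 -0.142 -0.99   1.529]
 [ 0.     0.     0.     1.   ]] [[571.50408138   0.         319.83214145]
 [  0.         571.50408138 231.55792111]
 [  0.           0.           1.        ]] [-0.1221504  0.         0.         0.         0.       ]
[[-0.77   0.387 -0.508  1.353]
 [ 0.638  0.48  -0.602  0.961]
 [ 0.01  -0.787 -0.616  1.005]
 [ 0.     0.     0.     1.   ]] [[596.96198522   0.         305.44496644]
 [  0.         596.96198522 244.16546891]
 [  0.           0.           1.        ]] [-0.01265738  0.          0.          0.          0.        ]
```

View pics/top0.png

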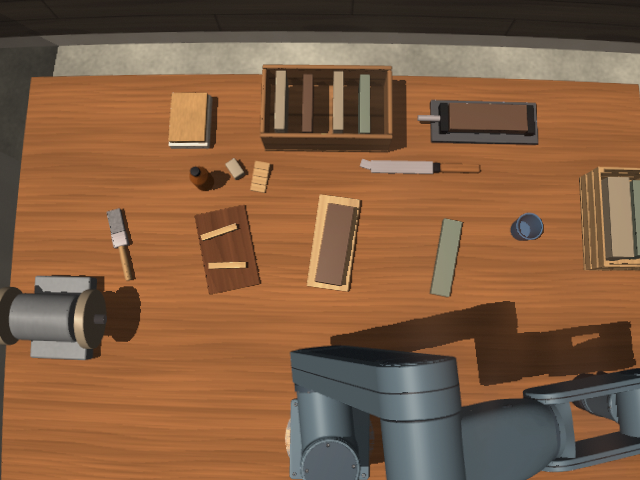

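View pics/scene0.png

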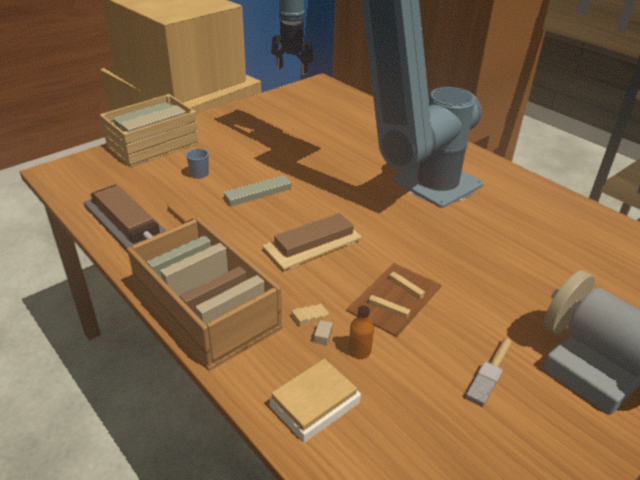

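The top picture shows the sticks at about (220,231) and (227,265) on the dark plank, the lower stone at (337,245) and the grey upper stone at (447,258). The scene view agrees.

```bash
cat > m.py <<'E'
from h import *
def measure(s,boxes,T=None,Zs=None):
    P=pts(s,T); out={}
    for k,(x0,y0,x1,y1,zlo,zhi,z,f) in boxes.items():
        m=np.zeros(P.shape[:2],np.uint8); sub=(P[...,2]>zlo)&(P[...,2]<zhi)&(s["depth"]>0)
        if f: sub&=f(s["pixels"].astype(int))
        m[y0:y1,x0:x1]=sub[y0:y1,x0:x1]
        m=cv2.morphologyEx(m*255,cv2.MORPH_OPEN,np.ones((3,3)))
        c=max(cv2.findContours(m,0,1)[0],key=cv2.contourArea)
        q=plane(s,c.reshape(-1,2),z,T)[:,:2]
        (cx,cy),(w,h),a=cv2.minAreaRect((q*1000).astype(np.float32))
        if w<h: w,h,a=h,w,a+90
        a=(a+90)%180-90
        out[k]=(cx,cy,w,h,a,np.median(P[m>0][:,2])); print(k,np.round(out[k],3),cv2.contourArea(c))
    return out
E
python3 - <<'E'
from m import *
s=dict(np.load("top0.npz"));I=s["pixels"];P=pts(s)
for n,u,v in[("stA",220,231),("stB",227,265),("plank",210,250),("low",337,245),("board",315,270),("up",447,258),("bench",400,250)]: print(n,I[v,u],np.round(P[v,u],4))
notw=lambda I:(I[...,2]>150)
grey=lambda I:(I[...,2]-I[...,0]<40)
measure(s,dict(A=(195,215,245,246,.012,.04,.024,notw),B=(200,253,255,280,.012,.04,.024,notw),low=(300,190,370,300,.038,.07,.048,None),up=(420,210,475,305,.012,.04,.025,None)))
measure(s,dict(upc=(420,210,475,305,-.02,.06,.025,grey),board=(300,190,370,300,.01,.07,.018,None),plank=(185,195,275,300,-.02,.05,.008,lambda I:(I[...,2]<110)|((I[...,2]>195)))))
E
```

```text
stA [117 180 229] [0.5375 0.2996 0.0279]
stB [119 181 230] [0.4475 0.2787 0.0205]
plank [ 42  68 113] [0.4878 0.3277 0.0126]
low [ 78  99 131] [ 0.5019 -0.0126  0.0472]
board [126 185 232] [0.4379 0.0444 0.0193]
up [117 141 141] [ 0.4738 -0.3055  0.0229]
bench [ 61 104 163] [ 0.4959 -0.1828  0.0033]
A [ 5.36925e+02  3.04925e+02  9.92190e+01  1.46680e+01 -7.06510e+01
  2.30000e-02] 165.5
B [ 4.48101e+02  2.79543e+02  9.92120e+01  1.56290e+01 -8.71540e+01
  2.40000e-02] 178.5
low [ 5.05567e+02 -4.35100e+00  2.09853e+02  6.97640e+01 -8.90200e+00
  4.70000e-02] 2020.5
up [ 4.76220e+02 -3.02063e+02  2.06872e+02  5.01460e+01 -1.07300e+01
  2.40000e-02] 1335.0
upc [ 4.7683e+02 -3.0306e+02  2.0440e+02  5.5249e+01 -1.0996e+01  2.4000e-02] 1450.0
board [ 5.13789e+02 -2.06200e+00  2.49866e+02  1.09503e+02 -7.10400e+00
  4.30000e-02] 3641.5
plank [ 5.28562e+02  3.12073e+02  1.17780e+02  8.21720e+01 -1.70070e+01
  1.60000e-02] 362.5
```

```bash
cat > p.py <<'E'
from h import *
import sys
from scipy.spatial.transform import Rotation as R
def plan(x,y,z,yaw,st=None):
    st=st or sense(); R0=R.from_euler("xyz",st["tcp_rot"]); 
    d=R0.inv().apply(np.array([x,y,z])-st["eef_pos"])/.025
    r=(R0.inv()*R.from_euler("xyz",[np.pi,0,np.radians(yaw)])).as_rotvec(degrees=True)/6
    print(np.round(d,3).tolist(),np.round(r,3).tolist())
if __name__=="__main__": 
    st=sense(); print("now",st["eef_pos"],np.degrees(st["tcp_rot"]),st["width"],st["time_s"])
    plan(*map(float,sys.argv[1:5]),st)
E
python3 p.py .49 .285 .23 101
```

```text
now [ 0.1707871  -0.5223137   0.23053849] [-1.79904698e+02 -1.92034338e-02  1.80959979e+01] 0.08543284554858306 0.1
[22.167, -26.729, 0.073] [-0.011, -0.014, -13.817]
```

>>> play_rows([
  [[22.17, -26.73, 0.07], [-0.01, -0.01, -13.82], -1],
  [[22.17, -26.73, 0.07], [-0.01, -0.01, -13.82], -1],
  [[22.17, -26.73, 0.07], [-0.01, -0.01, -13.82], -1],
  [[22.17, -26.73, 0.07], [-0.01, -0.01, -13.82], -1],
  [[22.17, -26.73, 0.07], [-0.01, -0.01, -13.82], -1],
  [[22.17, -26.73, 0.07], [-0.01, -0.01, -13.82], -1],
  [[22.17, -26.73, 0.07], [-0.01, -0.01, -13.82], -1],
  [[22.17, -26.73, 0.07], [-0.01, -0.01, -13.82], -1],
  [[22.17, -26.73, 0.07], [-0.01, -0.01, -13.82], -1],
  [[22.17, -26.73, 0.07], [-0.01, -0.01, -13.82], -1],
  [[22.17, -26.73, 0.07], [-0.01, -0.01, -13.82], -1],
  [[22.17, -26.73, 0.07], [-0.01, -0.01, -13.82], -1],
  [[22.17, -26.73, 0.07], [-0.01, -0.01, -13.82], -1],
  [[22.17, -26.73, 0.07], [-0.01, -0.01, -13.82], -1],
  [[22.17, -26.73, 0.07], [-0.01, -0.01, -13.82], -1],
  [[22.17, -26.73, 0.07], [-0.01, -0.01, -13.82], -1],
  [[22.17, -26.73, 0.07], [-0.01, -0.01, -13.82], -1],
  [[22.17, -26.73, 0.07], [-0.01, -0.01, -13.82], -1],
  [[22.17, -26.73, 0.07], [-0.01, -0.01, -13.82], -1],
])

```text
time_s: 2.48
eef_pos: [0.4901, 0.2843, 0.2305]
tcp_rot: [3.141, -0.0, 1.762]
wrist_force: [-0.6, 0.1, 0.3]
width: 0.0852
```

```bash
cat > w.py <<'E'
from m import *
from scipy.spatial.transform import Rotation as R
def wrist(name):
    st=sense(); s=snapshot("wrist"); T=np.eye(4); T[:3,:3]=R.from_euler("xyz",st["tcp_rot"]).as_matrix(); T[:3,3]=st["eef_pos"]
    cv2.imwrite(f"pics/{name}.png",s["pixels"]); W=T@s["T_tool_cam"]; np.savez(name+".npz",W=W,**s); return s,W
E
python3 - <<'E'
from w import *
s,W=wrist("w1"); print(sense()["eef_pos"],sense()["time_s"],np.round(s["T_tool_cam"],3))
notw=lambda I:(I[...,2]>150)
b=(0,0,640,480,.014,.04,.024,notw); P=pts(s,W)
m=((P[...,2]>.014)&(P[...,2]<.04)&notw(s["pixels"].astype(int))).astype(np.uint8)*255
for c in cv2.findContours(m,0,1)[0]:
    if cv2.contourArea(c)>500:
        q=plane(s,c.reshape(-1,2),.024,W)[:,:2]*1000
        print(cv2.contourArea(c),c.reshape(-1,2).mean(0),cv2.minAreaRect(q.astype(np.float32)))
E
```

```text
[0.49015869 0.28441956 0.2304294 ] 2.525 [[ 0.    -0.961 -0.277  0.071]
 [ 1.    -0.     0.001 -0.   ]
 [-0.001 -0.277  0.961 -0.144]
 [ 0.     0.     0.     1.   ]]
1275.0 [519.21428571 336.32142857] ((711.0797119140625, 199.91485595703125), (42.75586700439453, 43.68988800048828), 80.50027465820312)
1478.5 [548.14723926 271.87730061] ((714.7114868164062, 271.8252258300781), (50.81121063232422, 38.97969055175781), 35.73719787597656)
1891.5 [270.53754941 206.77865613] ((449.7053527832031, 280.95147705078125), (15.930925369262695, 100.32393646240234), 2.617840051651001)
1967.0 [375.05078125 197.52734375] ((538.7881469726562, 306.54498291015625), (16.52301597595215, 100.38386535644531), 19.598758697509766)
```

View pics/w1.png

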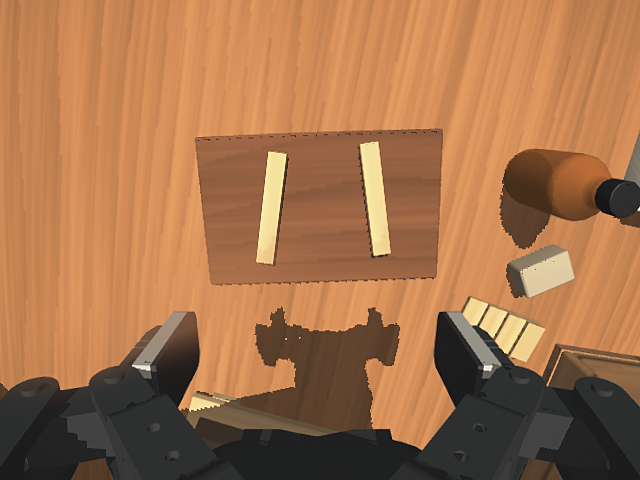

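The wrist picture shows stick B at (270,207) and stick A at (375,198), both clear of everything else. It puts them about 2 mm from where the top camera did. I'll grasp B first.

```bash
python3 p.py .4497 .2808 .06 92.6;python3 p.py .4497 .2808 .011 92.6
```

```text
now [0.49015869 0.28441956 0.2304294 ] [ 1.79958998e+02 -2.13373569e-02  1.00957891e+02] 0.08538291750566544 2.525
[0.163, -1.621, 6.816] [0.007, -0.004, 1.393]
now [0.49015869 0.28441956 0.2304294 ] [ 1.79958998e+02 -2.13373569e-02  1.00957891e+02] 0.08538291750566544 2.525
[0.162, -1.623, 8.776] [0.007, -0.004, 1.393]
```

>>> play_rows([
  [[0.16, -1.62, 3], [0, 0, 1.39], -1],
  [[0.16, -1.62, 5], [0, 0, 1.39], -1],
  [[0.16, -1.62, 6.8], [0, 0, 1.39], -0.5],
  [[0.16, -1.62, 6.8], [0, 0, 1.39], -0.5],
  [[0.16, -1.62, 7.5], [0, 0, 1.39], -0.3],
  [[0.16, -1.62, 8.1], [0, 0, 1.39], -0.3],
  [[0.16, -1.62, 8.6], [0, 0, 1.39], -0.3],
  [[0.16, -1.62, 8.78], [0, 0, 1.39], -0.3],
  [[0.16, -1.62, 8.78], [0, 0, 1.39], -0.3],
  [[0.16, -1.62, 8.78], [0, 0, 1.39], 0.2],
  [[0.16, -1.62, 8.78], [0, 0, 1.39], 0.5],
  [[0.16, -1.62, 8.78], [0, 0, 1.39], 1],
  [[0.16, -1.62, 8.78], [0, 0, 1.39], 1],
  [[0.16, -1.62, 8.78], [0, 0, 1.39], 1],
  [[0.16, -1.62, 8.78], [0, 0, 1.39], 1],
  [[0.16, -1.62, 8.78], [0, 0, 1.39], 1],
], grip_force=25)

```text
time_s: 4.53
eef_pos: [0.4502, 0.2809, 0.0114]
tcp_rot: [3.14, -0.001, 1.616]
wrist_force: [-0.9, -0.5, 5.3]
width: 0.0154
```

```bash
python3 p.py .40 .05 .22 81.1
```

```text
now [0.4501838  0.28092291 0.01136163] [ 1.79907594e+02 -4.47733452e-02  9.26179296e+01] 0.015352276725906276 4.525
[-9.129, -2.414, -8.357] [0.015, -0.009, 1.92]
```

```bash
python3 p.py .5 -.06 .23 81.1
```

```text
now [0.4501838  0.28092291 0.01136163] [ 1.79907594e+02 -4.47733452e-02  9.26179296e+01] 0.015352276725906276 4.525
[-13.707, 1.382, -8.754] [0.015, -0.009, 1.92]
```

>>> play_rows([
  [[0, 0, -0.3], [0, 0, 0], 1],
  [[0, 0, -1], [0, 0, 0], 1],
  [[0, 0, -3], [0, 0, 0], 1],
  [[0, 0, -5], [0, 0, 0], 1],
  [[-2, 0.2, -7], [0, 0, 0.5], 1],
  [[-4, 0.4, -8.75], [0, 0, 1], 1],
  [[-6, 0.6, -8.75], [0, 0, 1.92], 1],
  [[-8, 0.8, -8.75], [0, 0, 1.92], 1],
  [[-10, 1, -8.75], [0, 0, 1.92], 1],
  [[-12, 1.2, -8.75], [0, 0, 1.92], 1],
  [[-13, 1.38, -8.75], [0, 0, 1.92], 1],
  [[-13.7, 1.38, -8.75], [0, 0, 1.92], 1],
  [[-13.7, 1.38, -8.75], [0, 0, 1.92], 1],
  [[-13.7, 1.38, -8.75], [0, 0, 1.92], 1],
])

```text
time_s: 6.28
eef_pos: [0.4996, -0.0588, 0.2299]
tcp_rot: [3.141, -0.002, 1.416]
wrist_force: [-0.0, -0.1, -0.2]
width: 0.0153
```

```bash
python3 - <<'E'
from w import *
s,W=wrist("w2"); st=sense(); print(st["eef_pos"],st["time_s"],st["width"])
measure(s,dict(low=(0,0,640,480,.04,.058,.048,None)),W)
P=pts(s,W);I=s["pixels"].astype(int)
brown=(I[...,2]<175)
m=((P[...,2]>.04)&(P[...,2]<.058)).astype(np.uint8)*255
cs=cv2.findContours(m,0,1)[0]
for c in cs:
  if cv2.contourArea(c)>300: print(cv2.contourArea(c),cv2.boundingRect(c))
# held stick
m=((P[...,2]>.20)&(P[...,2]<.26)&(I[...,2]>150)&(I[...,2]-I[...,0]>50)).astype(np.uint8)*255
for c in cv2.findContours(m,0,1)[0]:
  if cv2.contourArea(c)>200:
    k=np.zeros(m.shape,np.uint8);cv2.drawContours(k,[c],-1,1,-1);q=P[k>0]
    print(cv2.contourArea(c),cv2.boundingRect(c),q.mean(0),q.min(0),q.max(0))
E
```

```text
[ 0.49967145 -0.05867006  0.22990802] 6.325 0.01529370130441323
low [ 5.08040e+02 -4.77500e+00  2.10497e+02  6.97060e+01 -8.85500e+00
  5.00000e-02] 23089.0
23100.0 (182, 107, 269, 90)
3623.0 (620, 0, 20, 275)
6690.5 (293, 194, 53, 173) [ 0.50369859 -0.03374945  0.2446521 ] [ 0.49325232 -0.0723725   0.23002097] [0.51464268 0.01138426 0.37447564]
```

View pics/w2.png

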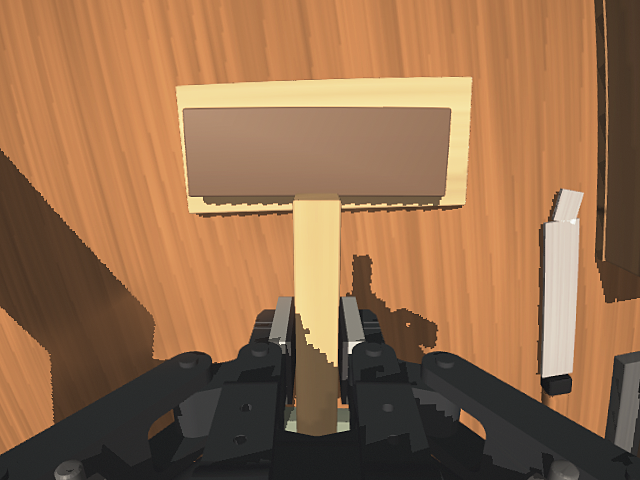

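The stick is held at columns 295–340, with its far end at row 194. The lower stone is at columns 182–450, rows 107–197. Next I'll check the held stick's offset and tilt.

```bash
python3 - <<'E'
from h import *
d=dict(np.load("w2.npz"));P=pts(d,d["W"])
t=np.array([.49967,-.05867,.22991]);a=np.radians(81.13);X=np.array([np.cos(a),np.sin(a),0]);Y=np.array([np.sin(a),-np.cos(a),0])
for v in list(range(190,200,2))+[210,230,250,270]:
    q=P[v,318]-t;print(v,np.round([q@X,q@Y,q[2]],4),d["depth"][v,318])
for v in(205,260):
  r=(d["pixels"][v,280:360,2]>170);u=np.where((P[v,280:360,2]>.22))[0]+280;print(v,u.min(),u.max(),((P[v,[u.min(),u.max()]]-t)@np.array([X,Y]).T))
E
python3 - <<'E'
import numpy as np
a=np.radians(-8.86);c=np.array([.5080,-.0048]);u=np.array([np.cos(a),np.sin(a)])
print(c-u*.0525,c+u*.0525)
E
```

```text
190 [ 0.0248  0.0012 -0.1801] 0.32481757
192 [ 0.0232  0.0012 -0.18  ] 0.32518625
194 [0.0492 0.0003 0.0021] 0.14289707
196 [0.0491 0.0003 0.0058] 0.13939445
198 [0.0491 0.0002 0.0101] 0.13530156
210 [0.0458 0.0002 0.0141] 0.13235247
230 [0.0393 0.0002 0.015 ] 0.13327248
250 [0.0324 0.0002 0.0151] 0.13506113
270 [0.025  0.0002 0.0141] 0.13805996
205 293 341 [[ 0.04738738 -0.00795731]
 [ 0.04746724  0.00771181]]
260 294 340 [[ 0.02837624 -0.00792993]
 [ 0.0285956   0.00769399]]
[0.45612645 0.00328608] [ 0.55987355 -0.01288608]
```

```bash
python3 p.py .4563 .0042 .055 81.14
```

```text
now [ 0.49967145 -0.05867006  0.22990802] [ 1.79936399e+02 -8.72509325e-02  8.11667233e+01] 0.01529370130441323 6.325
[2.208, -2.108, 6.997] [0.011, -0.015, 0.004]
```

>>> play_rows([
  [[1, -1, 2], [0.01, -0.01, 0], 1],
  [[2.21, -2.11, 4], [0.01, -0.01, 0], 1],
  [[2.21, -2.11, 5], [0.01, -0.01, 0], 1],
  [[2.21, -2.11, 6], [0.01, -0.01, 0], 1],
  [[2.21, -2.11, 6.6], [0.01, -0.01, 0], 1],
  [[2.21, -2.11, 6.9], [0.01, -0.01, 0], 1],
  [[2.21, -2.11, 7], [0.01, -0.01, 0], 1],
  [[2.21, -2.11, 7], [0.01, -0.01, 0], 1],
  [[2.21, -2.11, 7], [0.01, -0.01, 0], 1],
])

```text
time_s: 7.45
eef_pos: [0.4567, 0.0042, 0.0555]
tcp_rot: [3.14, -0.0, 1.417]
wrist_force: [0.0, -0.5, -0.5]
width: 0.0153
```

```bash
python3 p.py .4563 .0042 .0525 81.14
```

```text
now [0.45674772 0.00418183 0.05553227] [ 1.79923999e+02 -2.33623359e-02  8.11652297e+01] 0.015280538804017987 7.45
[-0.002, -0.018, 0.121] [0.013, -0.004, 0.004]
```

>>> play_rows([
  [[0, -0.02, 0.06], [0.01, 0, 0], 1],
  [[0, -0.02, 0.12], [0.01, 0, 0], 1],
  [[0, -0.02, 0.15], [0.01, 0, 0], 1],
  [[0, -0.02, 0.15], [0.01, 0, 0], 1],
])

```text
time_s: 7.95
eef_pos: [0.4562, 0.0042, 0.0517]
tcp_rot: [3.142, -0.0, 1.417]
wrist_force: [0.3, 0.1, -0.7]
width: 0.0151
```

>>> play_rows([
  [[0, 0, 0.02], [0, 0, 0], 1],
  [[0, 0, 0.04], [0, 0, 0], 1],
  [[0, 0, 0.04], [0, 0, 0], 1],
])

```text
time_s: 8.32
eef_pos: [0.4562, 0.0042, 0.0513]
tcp_rot: [3.141, -0.0, 1.417]
wrist_force: [-3.4, -0.5, 7.5]
width: 0.0155
```

Contact, so I'll open and lift.

>>> play_rows([
  [[0, 0, 0], [0, 0, 0], 0.6],
  [[0, 0, 0], [0, 0, 0], 0.4],
  [[0, 0, 0], [0, 0, 0], 0.2],
  [[0, 0, 0], [0, 0, 0], 0],
  [[0, 0, 0], [0, 0, 0], -0.2],
  [[0, 0, 0], [0, 0, 0], -0.2],
  [[0, 0, -0.3], [0, 0, 0], -0.2],
  [[0, 0, -1], [0, 0, 0], -0.2],
  [[0, 0, -2.5], [0, 0, 0], -0.2],
  [[0, 0, -4.5], [0, 0, 0], -0.5],
  [[0, 0, -6], [0, 0, 0], -0.5],
  [[0, 0, -6], [0, 0, 0], -0.5],
  [[0, 0, -6], [0, 0, 0], -0.5],
])

```text
time_s: 9.95
eef_pos: [0.4557, 0.0043, 0.2011]
tcp_rot: [-3.142, -0.0, 1.417]
wrist_force: [-1.0, 0.0, 0.2]
width: 0.0645
```

```bash
python3 p.py .5388 .3063 .13 109.6; python3 p.py .5388 .3063 .0115 109.6
```

```text
now [0.45571344 0.00431241 0.20109522] [-1.79998272e+02 -1.91446033e-02  8.11697966e+01] 0.0645221675898186 9.95
[12.446, 1.43, 2.848] [0.001, -0.003, -4.738]
now [0.45571344 0.00431241 0.20109522] [-1.79998272e+02 -1.91446033e-02  8.11697966e+01] 0.0645221675898186 9.95
[12.444, 1.43, 7.588] [0.001, -0.003, -4.738]
```

>>> play_rows([
  [[2.5, 0.3, 0], [0, 0, -1], -0.5],
  [[5, 0.6, 0], [0, 0, -2], -0.5],
  [[7.5, 0.9, 0], [0, 0, -3], -0.5],
  [[10, 1.15, 1], [0, 0, -4], -0.5],
  [[12, 1.4, 2], [0, 0, -4.74], -0.4],
  [[12.44, 1.43, 3.5], [0, 0, -4.74], -0.3],
  [[12.44, 1.43, 5], [0, 0, -4.74], -0.3],
  [[12.44, 1.43, 6.2], [0, 0, -4.74], -0.3],
  [[12.44, 1.43, 7], [0, 0, -4.74], -0.3],
  [[12.44, 1.43, 7.4], [0, 0, -4.74], -0.3],
  [[12.44, 1.43, 7.58], [0, 0, -4.74], -0.3],
  [[12.44, 1.43, 7.58], [0, 0, -4.74], -0.3],
  [[12.44, 1.43, 7.58], [0, 0, -4.74], 0.2],
  [[12.44, 1.43, 7.58], [0, 0, -4.74], 0.5],
  [[12.44, 1.43, 7.58], [0, 0, -4.74], 1],
  [[12.44, 1.43, 7.58], [0, 0, -4.74], 1],
  [[12.44, 1.43, 7.58], [0, 0, -4.74], 1],
  [[12.44, 1.43, 7.58], [0, 0, -4.74], 1],
  [[12.44, 1.43, 7.58], [0, 0, -4.74], 1],
])

```text
time_s: 12.32
eef_pos: [0.5393, 0.3064, 0.0125]
tcp_rot: [3.14, -0.0, 1.913]
wrist_force: [-0.9, -1.0, 5.7]
width: 0.0151
```

```bash
python3 p.py .5 -.06 .23 81.14
```

```text
now [0.53933531 0.30639099 0.01249485] [ 1.79911533e+02 -1.60548583e-02  1.09607981e+02] 0.015079487270111306 12.325
[-13.275, -6.387, -8.714] [0.014, -0.006, 4.745]
```

>>> play_rows([
  [[0, 0, -0.3], [0, 0, 0], 1],
  [[0, 0, -1], [0, 0, 0], 1],
  [[0, 0, -3], [0, 0, 0], 1],
  [[0, 0, -5], [0, 0, 0], 1],
  [[-2, -1, -7], [0, 0, 0.7], 1],
  [[-4, -2, -8.71], [0, 0, 1.4], 1],
  [[-6, -3, -8.71], [0, 0, 2.1], 1],
  [[-8, -4, -8.71], [0, 0, 2.8], 1],
  [[-10, -5, -8.71], [0, 0, 3.5], 1],
  [[-12, -6, -8.71], [0, 0, 4.2], 1],
  [[-13.28, -6.39, -8.71], [0, 0, 4.74], 1],
  [[-13.28, -6.39, -8.71], [0, 0, 4.74], 1],
  [[-13.28, -6.39, -8.71], [0, 0, 4.74], 1],
  [[-13.28, -6.39, -8.71], [0, 0, 4.74], 1],
])

```text
time_s: 14.08
eef_pos: [0.4999, -0.059, 0.2302]
tcp_rot: [3.14, -0.001, 1.418]
wrist_force: [0.4, -0.5, 0.7]
width: 0.0147
```

```bash
python3 - <<'E'
from w import *
s,W=wrist("w3"); st=sense(); print(st["eef_pos"],st["time_s"],st["width"])
P=pts(s,W);I=s["pixels"].astype(int);t=st["eef_pos"];a=st["tcp_rot"][2];X=np.array([np.cos(a),np.sin(a),0]);Y=np.array([np.sin(a),-np.cos(a),0])
for v in [194,196,198,210,240,270]:
    q=P[v,318]-t;print(v,np.round([q@X,q@Y,q[2]],4))
m=((P[...,2]>.056)&(P[...,2]<.08)).astype(np.uint8)*255
for c in cv2.findContours(m,0,1)[0]:
  if 500<cv2.contourArea(c): 
    q=plane(s,c.reshape(-1,2),.064,W)[:,:2]*1000;print("stick",cv2.boundingRect(c),cv2.minAreaRect(q.astype(np.float32)))
m=((P[...,2]>.03)&(P[...,2]<.08)&(I[...,2]<180)).astype(np.uint8)*255
n=((P[...,2]>.04)&(P[...,2]<.08)).astype(np.uint8)*255
for c in cv2.findContours(n,0,1)[0]:
  if 9000<cv2.contourArea(c): print("low",cv2.boundingRect(c))
E
```

```text
[ 0.49991573 -0.05897336  0.23011678] 14.125 0.015293640213858794
194 [0.0494 0.0003 0.0028]
196 [0.0495 0.0003 0.0076]
198 [0.0493 0.0003 0.011 ]
210 [0.0457 0.0003 0.0134]
240 [0.0353 0.0003 0.0127]
270 [0.0248 0.0003 0.0132]
stick (233, 83, 28, 135) ((456.37701416015625, 3.9026031494140625), (99.72193908691406, 17.697818756103516), 81.00959777832031)
low (182, 83, 269, 135)
```

View pics/w3.png

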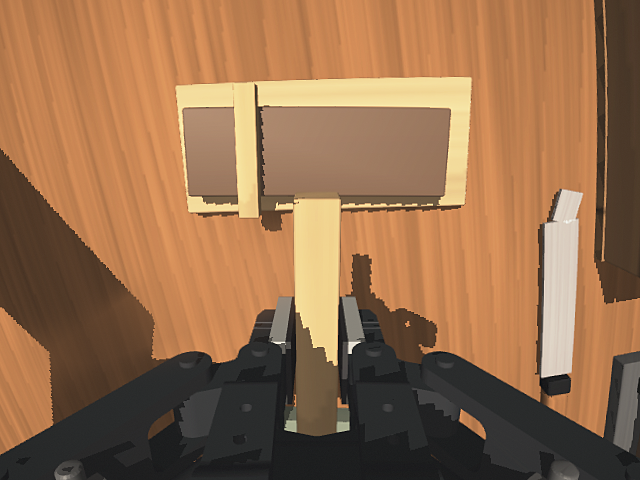

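Stick B lies square at column 247, spanning rows 83–218, and measures under 1 mm off target. The lower stone still fills the same pixels. Next is stick A.

```bash
python3 p.py .5598 -.0125 .0545 81.14
```

```text
now [ 0.49991573 -0.05897336  0.23011678] [ 1.79925459e+02 -6.73373452e-02  8.12820013e+01] 0.015293640213858794 14.125
[2.192, 2.077, 7.03] [0.012, -0.011, 0.024]
```

>>> play_rows([
  [[1, 1, 2], [0.01, -0.01, 0.02], 1],
  [[2.19, 2.08, 4], [0.01, -0.01, 0.02], 1],
  [[2.19, 2.08, 5], [0.01, -0.01, 0.02], 1],
  [[2.19, 2.08, 6], [0.01, -0.01, 0.02], 1],
  [[2.19, 2.08, 6.6], [0.01, -0.01, 0.02], 1],
  [[2.19, 2.08, 6.9], [0.01, -0.01, 0.02], 1],
  [[2.19, 2.08, 7.03], [0.01, -0.01, 0.02], 1],
  [[2.19, 2.08, 7.03], [0.01, -0.01, 0.02], 1],
  [[2.19, 2.08, 7.03], [0.01, -0.01, 0.02], 1],
])

```text
time_s: 15.25
eef_pos: [0.5604, -0.0128, 0.0553]
tcp_rot: [3.14, -0.0, 1.416]
wrist_force: [0.1, 0.3, 0.4]
width: 0.0151
```

```bash
python3 p.py .5598 -.0125 .0525 81.14
```

```text
now [ 0.56040635 -0.0127767   0.05529228] [ 1.79902083e+02 -2.62432862e-03  8.11513133e+01] 0.015111333108243166 15.25
[0.007, -0.026, 0.112] [0.016, -0.0, 0.002]
```

>>> play_rows([
  [[0, -0.02, 0.06], [0.01, 0, 0], 1],
  [[0, -0.02, 0.1], [0.01, 0, 0], 1],
  [[0, -0.02, 0.12], [0.01, 0, 0], 1],
  [[0, -0.02, 0.12], [0.01, 0, 0], 1],
])

```text
time_s: 15.75
eef_pos: [0.56, -0.0128, 0.0525]
tcp_rot: [3.141, 0.0, 1.416]
wrist_force: [0.0, -0.2, 2.3]
width: 0.0153
```

>>> play_rows([
  [[0, 0, 0.01], [0, 0, 0], 0.6],
  [[0, 0, 0], [0, 0, 0], 0.4],
  [[0, 0, 0], [0, 0, 0], 0.2],
  [[0, 0, 0], [0, 0, 0], 0],
  [[0, 0, 0], [0, 0, 0], -0.2],
  [[0, 0, 0], [0, 0, 0], -0.2],
  [[0, 0, -0.3], [0, 0, 0], -0.2],
  [[0, 0, -1], [0, 0, 0], -0.2],
  [[0, 0, -2.5], [0, 0, 0], -0.2],
  [[0, 0, -4.5], [0, 0, 0], -0.5],
  [[0, 0, -6.5], [0, 0, 0], -1],
  [[0, 0, -7], [0, 0, 0], -1],
  [[0, 0, -7], [0, 0, 0], -1],
])

```text
time_s: 17.38
eef_pos: [0.5601, -0.0128, 0.2284]
tcp_rot: [3.139, 0.0, 1.416]
wrist_force: [0.3, -0.9, -1.0]
width: 0.0856
```

```bash
python3 p.py .40 -.30 .23 -10.8;  python3 p.py .50 -.06 .23 81.14
```

```text
now [ 0.56006517 -0.01275256  0.22835522] [1.79842889e+02 9.34281398e-03 8.11556625e+01] 0.08560519111062656 17.375
[-12.338, -4.56, -0.076] [0.022, -0.02, 15.326]
now [ 0.56006517 -0.01275256  0.22835522] [1.79842889e+02 9.34281398e-03 8.11556625e+01] 0.08560519111062656 17.375
[-2.237, -2.083, -0.071] [0.026, 0.002, 0.003]
```

>>> play_rows([
  [[-1.2, -1.1, 0], [0, 0, 0], -1],
  [[-2.24, -2.08, 0], [0, 0, 0], -1],
  [[-2.24, -2.08, 0], [0, 0, 0], -1],
  [[-2.24, -2.08, 0], [0, 0, 0], -1],
])

```text
time_s: 17.88
eef_pos: [0.4999, -0.0598, 0.2271]
tcp_rot: [3.141, -0.001, 1.416]
wrist_force: [-0.0, -1.6, 0.5]
width: 0.0857
```

```bash
python3 - <<'E'
from w import *
s,W=wrist("w4"); st=sense(); print(st["eef_pos"],st["time_s"],st["width"])
P=pts(s,W)
for lo in(.056,.04):
 m=((P[...,2]>lo)&(P[...,2]<.08)).astype(np.uint8)*255
 for c in cv2.findContours(m,0,1)[0]:
  if 500<cv2.contourArea(c): 
    q=plane(s,c.reshape(-1,2),.064,W)[:,:2]*1000;print(lo,cv2.boundingRect(c),cv2.minAreaRect(q.astype(np.float32)))
E
python3 p.py .475 -.36 .23 81.14
```

```text
[ 0.50023065 -0.05969559  0.22730611] 17.925 0.08530442426520098
0.056 (372, 82, 28, 137) ((559.183349609375, -12.843093872070312), (100.2221450805664, 17.858083724975586), 81.2229995727539)
0.056 (231, 81, 29, 137) ((456.5347595214844, 3.927478790283203), (100.0714111328125, 18.097702026367188), 81.13838958740234)
0.04 (181, 81, 271, 138) ((508.1858825683594, -4.5808258056640625), (100.31359100341797, 200.38885498046875), 80.79483795166016)
0.04 (621, 0, 19, 276) ((756.6541137695312, -35.681861877441406), (17.851058959960938, 220.2894744873047), 1.3867781162261963)
now [ 0.50023065 -0.05969559  0.22730611] [ 1.79915468e+02 -2.78020081e-02  8.11530544e+01] 0.08530442426520098 17.925
[-12.024, 0.85, -0.112] [0.014, -0.005, 0.002]
```

View pics/w4.png

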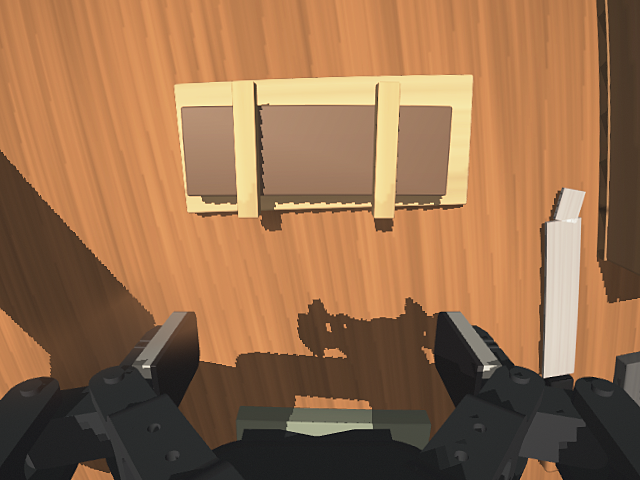

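Both sticks, at columns 246 and 386, lie square, sticking out evenly and within 1 mm of target. Next is a close look at the upper stone.

>>> play_rows([
  [[-2, 0.15, 0], [0, 0, 0], -1],
  [[-4, 0.3, 0], [0, 0, 0], -1],
  [[-6, 0.45, 0], [0, 0, 0], -1],
  [[-8, 0.6, 0], [0, 0, 0], -1],
  [[-10, 0.75, 0], [0, 0, 0], -1],
  [[-11.5, 0.85, 0], [0, 0, 0], -1],
  [[-12, 0.85, 0], [0, 0, 0], -1],
  [[-12, 0.85, 0], [0, 0, 0], -1],
  [[-12, 0.85, 0], [0, 0, 0], -1],
])

```text
time_s: 19.05
eef_pos: [0.4756, -0.3578, 0.227]
tcp_rot: [3.14, -0.001, 1.418]
wrist_force: [0.3, 0.2, -0.3]
width: 0.0856
```

```bash
python3 - <<'E'
from w import *
s,W=wrist("w5"); st=sense(); print(st["eef_pos"],st["time_s"],st["width"])
P=pts(s,W);I=s["pixels"].astype(int)
m=((P[...,2]>.012)&(P[...,2]<.04)).astype(np.uint8)*255
for c in cv2.findContours(m,0,1)[0]:
  if 3000<cv2.contourArea(c): 
    q=plane(s,c.reshape(-1,2),.025,W)[:,:2]*1000;print(cv2.boundingRect(c),cv2.minAreaRect(q.astype(np.float32)),np.median(P[c[:,0,1],c[:,0,0],2]))
E
```

```text
[ 0.47559479 -0.35780847  0.22721366] 19.1 0.08560790035253169
(189, 117, 246, 69) ((479.2199401855469, -303.0328063964844), (50.548377990722656, 205.49411010742188), 79.24801635742188) 0.026009938374186636
(564, 0, 44, 221) ((719.6005859375, -305.2257385253906), (36.17566680908203, 188.17306518554688), 0.8910367488861084) 0.014876444670353428
```

```bash
python3 p.py .4792 -.3030 .1 -10.75; python3 p.py .4792 -.3030 .006 -10.75
```

```text
now [ 0.47559479 -0.35780847  0.22721366] [ 1.79921015e+02 -6.07779414e-02  8.12524609e+01] 0.08560790035253169 19.1
[2.183, -0.198, 5.091] [0.002, -0.018, 15.334]
now [ 0.47559479 -0.35780847  0.22721366] [ 1.79921015e+02 -6.07779414e-02  8.12524609e+01] 0.08560790035253169 19.1
[2.179, -0.203, 8.851] [0.002, -0.018, 15.334]
```

>>> play_rows([
  [[0.5, 0, 0], [0, 0, 1.7], -1],
  [[1, 0, 0.5], [0, 0, 3.4], -1],
  [[1.5, -0.1, 1], [0, 0, 5.1], -1],
  [[2.18, -0.2, 1.5], [0, 0, 6.8], -1],
  [[2.18, -0.2, 2], [0, 0, 8.5], -1],
  [[2.18, -0.2, 2.5], [0, 0, 10.2], -1],
  [[2.18, -0.2, 3], [0, 0, 11.9], -1],
  [[2.18, -0.2, 3.5], [0, 0, 13.6], -1],
  [[2.18, -0.2, 4], [0, -0.02, 15.33], -1],
  [[2.18, -0.2, 5], [0, -0.02, 15.33], -1],
  [[2.18, -0.2, 5], [0, -0.02, 15.33], -1],
  [[2.18, -0.2, 5], [0, -0.02, 15.33], -1],
  [[2.18, -0.2, 5], [0, -0.02, 15.33], -1],
], grip_force=60)

```text
time_s: 20.72
eef_pos: [0.4798, -0.3033, 0.1035]
tcp_rot: [3.14, -0.002, -0.187]
wrist_force: [-0.0, -0.2, 0.7]
width: 0.0856
```

```bash
python3 p.py .4792 -.3030 .006 -10.75
```

```text
now [ 0.47981355 -0.30333805  0.10349916] [ 1.79920882e+02 -1.05188193e-01 -1.06997813e+01] 0.08562676685557484 20.725
[-0.034, -0.014, 3.9] [0.013, -0.018, 0.008]
```

>>> play_rows([
  [[-0.03, -0.01, 1.2], [0.01, -0.02, 0], -1],
  [[-0.03, -0.01, 2.4], [0.01, -0.02, 0], -1],
  [[-0.03, -0.01, 3.2], [0.01, -0.02, 0], -1],
  [[-0.03, -0.01, 3.7], [0.01, -0.02, 0], -1],
  [[-0.03, -0.01, 3.9], [0.01, -0.02, 0], -1],
  [[-0.03, -0.01, 3.9], [0.01, -0.02, 0], -1],
  [[-0.03, -0.01, 3.9], [0.01, -0.02, 0], -0.7],
  [[-0.03, -0.01, 3.9], [0.01, -0.02, 0], -0.4],
  [[-0.03, -0.01, 3.9], [0.01, -0.02, 0], -0.1],
  [[-0.03, -0.01, 3.9], [0.01, -0.02, 0], 0.5],
  [[-0.03, -0.01, 3.9], [0.01, -0.02, 0], 1],
  [[-0.03, -0.01, 3.9], [0.01, -0.02, 0], 1],
  [[-0.03, -0.01, 3.9], [0.01, -0.02, 0], 1],
  [[-0.03, -0.01, 3.9], [0.01, -0.02, 0], 1],
  [[-0.03, -0.01, 3.9], [0.01, -0.02, 0], 1],
], grip_force=70)

```text
time_s: 22.6
eef_pos: [0.4796, -0.3035, 0.007]
tcp_rot: [3.14, -0.001, -0.187]
wrist_force: [-0.6, 1.4, 4.6]
width: 0.0485
```

```bash
python3 p.py .4792 -.3030 .166 -10.75;python3 p.py .508 -.0048 .166 -8.86
```

```text
now [ 0.47962699 -0.30352211  0.00702513] [ 1.79934149e+02 -5.01542439e-02 -1.06989505e+01] 0.048487345617925545 22.6
[-0.015, -0.01, -6.359] [0.011, -0.008, 0.009]
now [ 0.47962699 -0.30352211  0.00702513] [ 1.79934149e+02 -5.01542439e-02 -1.06989505e+01] 0.048487345617925545 22.6
[-1.098, -11.945, -6.374] [0.011, -0.008, -0.306]
```

>>> play_rows([
  [[0, 0, -0.2], [0, 0, 0], 1],
  [[0, 0, -0.6], [0, 0, 0], 1],
  [[0, 0, -1.4], [0, 0, 0], 1],
  [[0, 0, -2.4], [0, 0, 0], 1],
  [[0, 0, -3.4], [0, 0, 0], 1],
  [[0, 0, -4.4], [0, 0, 0], 1],
  [[0, 0, -5.4], [0, 0, 0], 1],
  [[0, 0, -6.1], [0, 0, 0], 1],
  [[0, 0, -6.37], [0, 0, 0], 1],
  [[0, 0, -6.37], [0, 0, 0], 1],
  [[0, 0, -6.37], [0, 0, 0], 1],
])

```text
time_s: 23.98
eef_pos: [0.479, -0.3028, 0.1653]
tcp_rot: [3.142, 0.001, -0.187]
wrist_force: [-0.5, -0.4, -5.7]
width: 0.0488
```

```bash
python3 - <<'E'
from w import *
s,W=wrist("w6"); st=sense(); print(st["eef_pos"],st["time_s"],st["width"],st["wrist_force"],st["moment"])
P=pts(s,W);t=st["eef_pos"];a=st["tcp_rot"][2];X=np.array([np.cos(a),np.sin(a),0]);Y=np.array([np.sin(a),-np.cos(a),0])
q=P-t;q=np.stack([q@X,q@Y,q[...,2]],-1)
m=(q[...,2]>.0)&(q[...,2]<.05)&(q[...,0]>.03)&(q[...,0]<.2)&(abs(q[...,1])<.05)
print("xmax",np.percentile(q[m][:,0],[99,99.9,100]))
for x in(.035,.05,.07,.09,.1):
  k=m&(abs(q[...,0]-x)<.004)&(abs(q[...,1])<.015)
  kk=m&(abs(q[...,0]-x)<.004)
  print(x,k.sum(),np.median(q[k][:,2]) if k.any() else 0,q[kk][:,1].min() if kk.any() else 0,q[kk][:,1].max() if kk.any() else 0)
E
```

```text
[ 0.47897216 -0.30280432  0.16518126] 24.025 0.04802404354497068 [ 0.3331258  -0.41057049 -5.69100946] [-0.01557049  0.01113649  0.02379938]
xmax [0.10112292 0.10215808 0.10239901]
0.035 2232 0.019837471779423577 -0.026067692035967347 0.024516605132498717
0.05 2442 0.01985544971805353 -0.02608692710760335 0.024402369221868198
0.07 2775 0.019757768771462514 -0.02607429413245147 0.024197540553184092
0.09 3024 0.019748009336283456 -0.025921856791336722 0.024384482570387188
0.1 2203 0.01961939980465277 -0.025946809348451446 0.02414532549675123
```

View pics/w6.png

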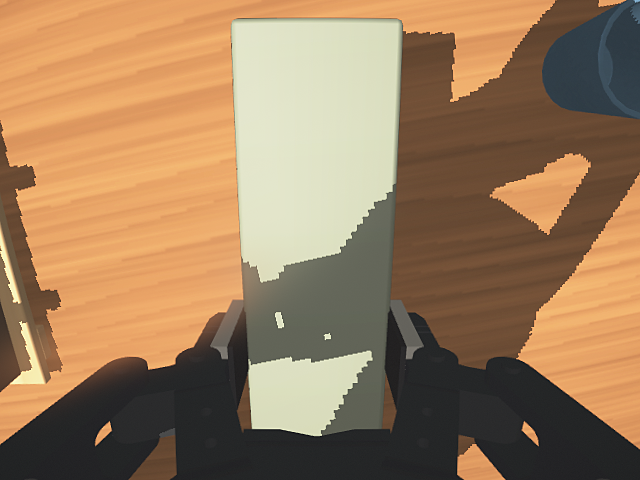

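The stone hangs level and centred in the fingers, at columns 235–400 with its end at row 19. I'll carry it over.

```bash
python3 p.py .508 -.0054 .165 -8.86
```

```text
now [ 0.47897216 -0.30280432  0.16518126] [-1.79998355e+02  5.69033574e-02 -1.06972644e+01] 0.04802404354497068 24.025
[-1.067, -11.905, 0.009] [-0.0, 0.009, -0.306]
```

>>> play_rows([
  [[0, -0.3, 0], [0, 0, 0], 1],
  [[-0.1, -1, 0], [0, 0, 0], 1],
  [[-0.2, -2, 0], [0, 0, 0], 1],
  [[-0.3, -3, 0], [0, 0, -0.1], 1],
  [[-0.4, -4, 0], [0, 0, -0.1], 1],
  [[-0.5, -5, 0], [0, 0, -0.1], 1],
  [[-0.6, -6, 0], [0, 0, -0.2], 1],
  [[-0.7, -7, 0], [0, 0, -0.2], 1],
  [[-0.8, -8, 0], [0, 0, -0.2], 1],
  [[-0.9, -9, 0], [0, 0, -0.31], 1],
  [[-1, -10, 0], [0, 0, -0.31], 1],
  [[-1.05, -11, 0], [0, 0, -0.31], 1],
  [[-1.07, -11.6, 0], [0, 0, -0.31], 1],
  [[-1.07, -11.9, 0], [0, 0.01, -0.31], 1],
  [[-1.07, -11.9, 0], [0, 0.01, -0.31], 1],
  [[-1.07, -11.9, 0], [0, 0.01, -0.31], 1],
])

```text
time_s: 26.02
eef_pos: [0.5079, -0.0061, 0.1652]
tcp_rot: [3.141, -0.0, -0.155]
wrist_force: [-0.3, 0.8, -5.4]
width: 0.0485
```

```bash
python3 p.py .508 -.0054 .075 -8.86
```

```text
now [ 0.50790049 -0.00612553  0.16516479] [ 1.79981683e+02 -2.14774228e-03 -8.86776077e+00] 0.048513595158292705 26.025
[-0.001, -0.03, 3.607] [0.003, -0.0, -0.001]
```

>>> play_rows([
  [[0, -0.03, 0.5], [0, 0, 0], 1],
  [[0, -0.03, 1.2], [0, 0, 0], 1],
  [[0, -0.03, 1.9], [0, 0, 0], 1],
  [[0, -0.03, 2.5], [0, 0, 0], 1],
  [[0, -0.03, 3], [0, 0, 0], 1],
  [[0, -0.03, 3.3], [0, 0, 0], 1],
  [[0, -0.03, 3.5], [0, 0, 0], 1],
  [[0, -0.03, 3.6], [0, 0, 0], 1],
  [[0, -0.03, 3.6], [0, 0, 0], 1],
  [[0, -0.03, 3.6], [0, 0, 0], 1],
])

```text
time_s: 27.28
eef_pos: [0.5083, -0.0054, 0.0756]
tcp_rot: [3.141, -0.001, -0.155]
wrist_force: [0.5, -0.7, -6.1]
width: 0.0484
```

```bash
python3 p.py .508 -.0054 .0715 -8.86
```

```text
now [ 0.50832711 -0.00544859  0.07556294] [ 1.79974934e+02 -5.13058649e-02 -8.85979617e+00] 0.04842737114702432 27.275
[-0.013, 0.0, 0.163] [0.004, -0.009, 0.0]
```

>>> play_rows([
  [[-0.01, 0, 0.04], [0, -0.01, 0], 1],
  [[-0.01, 0, 0.08], [0, -0.01, 0], 1],
  [[-0.01, 0, 0.11], [0, -0.01, 0], 1],
  [[-0.01, 0, 0.14], [0, -0.01, 0], 1],
  [[-0.01, 0, 0.16], [0, -0.01, 0], 1],
  [[-0.01, 0, 0.16], [0, -0.01, 0], 1],
])

```text
time_s: 28.02
eef_pos: [0.5081, -0.0054, 0.0715]
tcp_rot: [3.141, 0.0, -0.155]
wrist_force: [0.7, -0.2, -6.0]
width: 0.0486
```

>>> play_rows([
  [[0, 0, 0.02], [0, 0, 0], 1],
  [[0, 0, 0.03], [0, 0, 0], 1],
  [[0, 0, 0.03], [0, 0, 0], 1],
])

```text
time_s: 28.4
eef_pos: [0.5081, -0.0054, 0.0711]
tcp_rot: [3.141, -0.0, -0.155]
wrist_force: [-2.0, -0.7, -0.9]
width: 0.0484
```

Touched down, with the weight now mostly on the sticks. I'll release.

>>> play_rows([
  [[0, 0, 0.01], [0, 0, 0], 1],
  [[0, 0, 0.01], [0, 0, 0], -0.1],
  [[0, 0, 0.01], [0, 0, 0], -0.3],
  [[0, 0, 0], [0, 0, 0], -0.5],
  [[0, 0, 0], [0, 0, 0], -0.7],
  [[0, 0, 0], [0, 0, 0], -1],
  [[0, 0, 0], [0, 0, 0], -1],
  [[0, 0, 0], [0, 0, 0], -1],
  [[0, 0, -0.3], [0, 0, 0], -1],
  [[0, 0, -1], [0, 0, 0], -1],
  [[0, 0, -2], [0, 0, 0], -1],
  [[0, 0, -4], [0, 0, 0], -1],
  [[0, 0, -6.5], [0, 0, 0], -1],
  [[0, 0, -6.5], [0, 0, 0], -1],
  [[0, 0, -6.5], [0, 0, 0], -1],
], grip_force=20)

```text
time_s: 30.28
eef_pos: [0.5079, -0.0053, 0.2337]
tcp_rot: [3.141, -0.001, -0.155]
wrist_force: [0.0, 0.4, 0.1]
width: 0.0855
```

```bash
python3 p.py .48 -.25 .26 -8.86
```

```text
now [ 0.50790365 -0.00530218  0.2337379 ] [ 1.79971267e+02 -3.16912268e-02 -8.86312251e+00] 0.0855014152477399 30.275
[0.406, 9.844, -1.045] [0.005, -0.005, -0.001]
```

>>> play_rows([
  [[0, 1.5, -1], [0, 0, 0], -1],
  [[0, 3, -1], [0, 0, 0], -1],
  [[0, 5, -1], [0, 0, 0], -1],
  [[0, 7, -1], [0, 0, 0], -1],
  [[0, 9, -1], [0, 0, 0], -1],
  [[0, 9.8, -1], [0, 0, 0], -1],
  [[0, 9.8, -1], [0, 0, 0], -1],
  [[0, 9.8, -1], [0, 0, 0], -1],
])

```text
time_s: 31.28
eef_pos: [0.4701, -0.2459, 0.2582]
tcp_rot: [-3.141, 0.001, -0.154]
wrist_force: [0.1, 0.3, -0.3]
width: 0.0856
```

```bash
python3 - <<'E'
from m import *
s=snapshot("top"); P=pts(s)
measure(s,dict(up=(300,180,375,305,.078,.11,.089,None)))
m=np.zeros(P.shape[:2],bool);m[180:305,300:375]=True;m&=(P[...,2]>.075)&(P[...,2]<.11);q=P[m]
print("tilt",np.linalg.lstsq(np.c_[q[:,:2],np.ones(len(q))],q[:,2],rcond=None)[0])
print("moved px elsewhere",[ (abs(s["pixels"].astype(int)-np.load("top0.npz")["pixels"]).sum(2)>60)[y0:y1,x0:x1].sum() for x0,y0,x1,y1 in[(150,150,275,198),(355,155,485,178),(505,205,550,245),(105,205,137,285)]])
c=snapshot("scene"); v=np.hstack([cv2.resize(s["pixels"][170:310,190:480],None,fx=1.35,fy=1.35),cv2.resize(c["pixels"][180:320,200:450],None,fx=1.35,fy=1.35)])
cv2.imwrite("pics/f.png",cv2.resize(v,(790,int(v.shape[0]*790/v.shape[1]))))
E
```

```text
up [ 5.05282e+02 -3.99000e+00  2.04946e+02  4.98870e+01 -8.90500e+00
  8.80000e-02] 1450.5
tilt [-0.00139185  0.00045389  0.08899817]
moved px elsewhere [np.int64(0), np.int64(0), np.int64(911), np.int64(0)]
```

View pics/f.png

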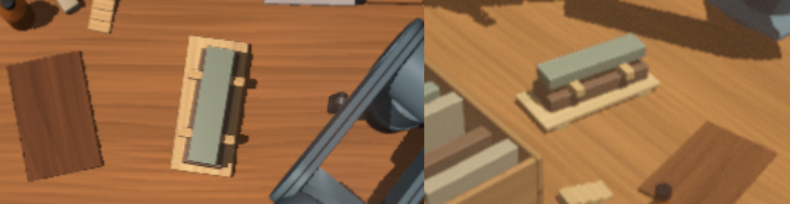

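The stack stands level on both sticks. From the top camera the upper stone is at (505.3, -4.0) mm and -8.9°; the same camera put the lower stone at (505.6, -4.4) mm and -8.9°. The changed pixels at the cup come from the arm or its shadow passing over it, as nothing went near the cup.

```bash
python3 -c "
from rig import close_job
print(close_job())"
```

```text
the job is handed in; nothing more can be done
None
```

The two sticks are laid across the lower whetstone and the upper one rests on them. I handed the job in at about 31 s of the 72 s allowed, with the gripper clear.

- **Sticks:** after I let go of both, the wrist camera put each within about 1 mm of its target, square across the stone and sticking out evenly.
- **Upper stone:** in the top camera it is centred over the lower stone to within about 0.5 mm and 0.1°. Its top is at about 88–89 mm, where 89 is expected, and it tilts by less than 0.1°.
- **Lower stone:** it had not moved in the wrist views before and after placing the sticks. I did not measure it again once the upper stone was down.
- **Other things on the bench:** the top view shows no change around the bottle, nagura, wedge, knife or brush. The cup's area did change in that picture, which I put down to the arm or its shadow passing over it. I did not check the cup again, but the gripper never went near it.
- **Disagreement:** the wrist and top cameras differ by about 2 mm, within the stated calibration. I used the wrist camera for placing.

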